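Stand the fallen lantern up and close the row

TASK

The red lantern has fallen over in the display lane: stand it upright on its base in the lane and slide it along until it is closed up against the nearest of the two standing lanterns, square in the row. Treat it gently, without dropping or flinging it, do not shove or tip the standing lanterns, and leave the jar and the little tree alone.

Things in the scene. Friction and masses are not known exactly. Their poses are not given: they have to be found in the camera images.
- lane: Fixed wooden display lane, 104 mm wide (x), 520 mm long (y). Origin: centre of its underside, on the table. Floor top 10 mm above the table; side rails 12 mm thick, tops 24 mm above the table, leave a channel 80 mm wide; a 50 mm tall stop, 12 mm thick, closes the -y end, where two lanterns stand; the +y end is open.
- red_lantern: Red craft lantern, fallen: it lies on a flat side in the lane, underside towards the standing lanterns, handle towards the lane's open end. Closed, flat-sided body with frosted panes, 70 x 70 mm, 120 mm tall, plus a fixed steel bail handle on top (165 mm overall); about 0.35 kg. Origin: centre of the underside; z runs from underside to handle.
- red_lantern_bar (a point): Centre of the red lantern's handle crossbar, 160 mm from the underside: a stiff dark bar 10 mm round, 54 mm long along x, on two legs, with a 35 mm opening between bar and roof. Lying, it is level, across the lane, 35 mm above the lane floor. z points away from the lantern.
- green_lantern: Green craft lantern, standing in the lane beside the other (either may be nearer the stop). Closed, flat-sided body with frosted panes, 70 x 70 mm, 120 mm tall, plus a fixed steel bail handle on top (165 mm overall); about 0.35 kg. Origin: centre of the underside; z runs from underside to handle.
- white_lantern: White craft lantern, standing in the lane beside the other (either may be nearer the stop). Closed, flat-sided body with frosted panes, 70 x 70 mm, 120 mm tall, plus a fixed steel bail handle on top (165 mm overall); about 0.35 kg. Origin: centre of the underside; z runs from underside to handle.
- jar: Bystander: closed amber jar with a brass lid, 68 mm across and 95 mm tall, standing on the table beyond the lane. Origin: centre of its underside.
- tree: Bystander: green cone-shaped toy tree, 72 mm across and 120 mm tall, standing on the table beyond the lane. Origin: centre of its underside.
Not all that is in view belongs to the job. What is shaped like the red_lantern but pink or yellow is not meant. Leave any pink look-alike of the green_lantern alone.

How it is judged (in metres and radians):
At the end, for the whole second after the job is handed in: The red lantern stands upright (within 5 degrees) on the lane's floor between its rails, at rest, its centre less than 84 mm from that of a standing lantern (a gap of at most about 14 mm); the other two lanterns stand upright within 20 mm of where they started (angle between each of red_lantern, green_lantern, white_lantern's own z axis and vertical below 0.08 rad and z of red_lantern in the frame of lane between 0.006 and 0.014 m and x of red_lantern in the frame of lane between -0.012 and 0.012 m and (horizontal distance between red_lantern and green_lantern below 0.084 m or horizontal distance between red_lantern and white_lantern below 0.084 m) and linear speed of red_lantern below 0.02 m/s and distance of each of green_lantern, white_lantern from where it was at the start of the episode below 0.02 m); the robot touches nothing.
It fails at once if a standing lantern was tipped (over 17 degrees) or shoved more than 25 mm (angle between any of green_lantern, white_lantern's own z axis and vertical above 0.3 rad or distance of any of green_lantern, white_lantern from where it was at the start of the episode above 0.025 m).
It fails at once if the red lantern was dropped or flung (faster than 0.8 m/s) (linear speed of red_lantern above 0.8 m/s).
It fails at once if the jar or the tree was moved more than 20 mm (distance of any of jar, tree from where it was at the start of the episode above 0.02 m).
It also fails if it takes over 51 s, if anything falls off the work surface, if the arm or the gripper's body presses on something with over 40 N, if the wrist force passes 120 N, or if a joint passes its speed limit or range.

ROBOT

A 6-joint arm with a two-finger parallel gripper is mounted at the origin on the work surface. World frame = base frame: x ahead of the robot, y to its left, z up, the work surface at z = 0. Lengths are in mm, angles in rad, forces in N, time in s.
With the tool pointing down it reaches from about 350 to 875 mm from the base axis. Payload 4.2 kg.
Tool frame: the origin (TCP) lies midway between the tips of the shut fingers; the grasp point (between the pads) lies 19 mm behind it (arm.tcp_to_grasp is the distance from the TCP to the grasp point, in mm); z points along the fingers, y is the line along which they close (so a half turn about z gives the same grasp; the last joint's range is limited). The gripper opens to 85 mm and grips with 20 to 120 N. Pads are 22 mm wide; open, the fingers measure 114 mm over their backs; the gripper's body (76 mm by 85 mm) begins 54 mm behind the grasp point. The pads swing forward as they close: fully open they stand 13 mm farther back than shut.
Start: joints at [0.259, 0.385, 0.008, 0, -1.194, -0.259], TCP at [624.979, 0.025, 191.612] pointing down, gripper open.
Joint ranges: [-3.14, 3.14], [-1.21, 2.06], [-1.07, 1.41], [-3.16, 2.05], [-2.99, -0.16], [-3.1, 3.1]. Speed limits (rad/s): [2.79, 2.79, 3.14, 3.14, 3.14, 3.14].

INTERFACE

Orientations are given as a unit quaternion [x, y, z, w].
In Python, from bench import arm, get_image gives the robot as it stands.
- The arm moves only by the tool drive_tool, never from a script. Its argument "deltas" is a list of rows, each a list of 2 entries, a list of its own where there are three numbers: the shift along the tool's x, y, z in cm, then the turn, a rotation vector about the tool's x, y, z in degrees. In form: [[[x, y, z], [ax, ay, az]], ...]. A call has 1 to 12 rows; each row shifts and turns the commanded pose from where the row before left it, along the tool's axes as they then stand; what a row does not reach is not made up. A row lasts 1/10 s, in which the tool goes at most 50 mm and 8.59 degrees, less where a joint would pass 70% of its speed; a pose out of reach is approached as far as the arm can. A call with a gripper value outside its range is refused whole. "claw" is the finger opening in cm, from 0 to 8.54, set as the call begins (left out, the last holds). The fingers move at their own pace and stop on an object; the grip force is fixed at half the most. Time passes only in rows, so rows that do not move let the fingers close. It gives the time, the measured TCP pose, the force, the opening and the grip force at its end, in the units of the state.
- arm.read_state(): the state, without advancing time (a new reading comes with each control period).
- get_image(name): name is "scene" or "side" or "wrist"; returns a dict with "img" (400x640x3 uint8, red, green, blue), "fx", "fy", "cx", "cy" (pixels), "eye" and "orientation" of the camera in the world; the wrist camera has in their place "mount" (4x4, takes a point from camera to tool coordinates, whose origin is the TCP and whose axes are the flange's). Camera axes: x right, y down, z forward; pixel columns grow to the right and rows downward; lengths in mm; the calibration is good to about 2 mm. A picture is of the moment at which its call begins: read the wrist's pose just before it. There is no depth.
- arm.job_done(): hands the job in; it is judged then, once.
The state is a dict: "clock": time; "joints": joint angles; "joint_vel": joint speeds; "joint_efforts": joint torques, N m; "position": TCP position; "ee_rot": TCP orientation; "contact_force": force on the tool from outside, world axes, zero at the start; "wrist_torque": the same for the moment, N m; "gripper_width": finger opening in mm; "grasp_force": force on a finger pad.
Only numpy, scipy, OpenCV 4.12 (cv2) and the standard library are available. Lean on these libraries where they do the work, as an engineer would, in place of code of your own. Each camera call takes 0.05 s, during which the arm holds its last target. There are 200 camera calls.

## Working session

There is one attempt and no reset: what is moved stays moved. The work goes in short steps, Python scripts to look and compute and a tool call to move; the robot and the scene stay as the last step left them, time stands still between calls to the robot, and variables do not carry over. Pictures are saved under pics/ and viewed, at most 10 in all, crops included, and the job is handed in when it is done.

Besides the shell and the picture viewer there is one more tool, called after "Emit:" as a command line: name --argument value ..., lists and objects as JSON in quotes. drive_tool: Moves the arm, as the interface text tells. Its arguments: {"type":"object","properties":{"deltas":{"type":"array"},"claw":{"type":"number"}},"required":["deltas"]}

```bash
mkdir -p pics; ls
python3 - <<'E'
from bench import arm,get_image
import cv2,numpy as np,pickle
print(arm.read_state())
d={}
for n in ("scene","side"):
    g=get_image(n);d[n]=g
    cv2.imwrite(f"pics/{n}0.png",g["img"][:,:,::-1])
    print(n,{k:v for k,v in g.items() if k!="img"})
pickle.dump(d,open("v0.pkl","wb"))
E
```

```text
pics
{'clock': 0.0, 'joints': array([ 2.58564530e-01,  3.85525446e-01,  6.59032618e-03, -4.87681050e-04,
       -1.19400956e+00, -2.58611557e-01]), 'joint_vel': array([ 0.00087255,  0.00032162,  0.00022646, -0.00011237,  0.00024025,
        0.00075178]), 'joint_efforts': array([-9.55001960e-04, -3.92286408e+01,  1.88399577e+01,  4.18616563e+00,
       -4.72148502e-03,  8.27910434e-07]), 'position': array([ 6.24309243e+02, -1.59675135e-02,  1.90528257e+02]), 'ee_rot': array([-0.70702611,  0.70718659,  0.00073598, -0.00081459]), 'contact_force': array([ 1.33292797,  0.22645671, -0.85902237]), 'wrist_torque': array([ 0.01552043, -0.0171361 , -0.02564506]), 'grasp_force': 0.0, 'gripper_width': 85.38071763947771}
scene {'fx': 375.77940797657203, 'fy': 375.77940797657203, 'cx': 325.68919914610285, 'cy': 202.38783581887753, 'eye': array([ 963.02851565, -293.1936684 ,  570.42449188]), 'orientation': array([ 0.80350049,  0.42130123, -0.19826555, -0.37092182])}
side {'fx': 483.9046989754484, 'fy': 483.9046989754484, 'cx': 308.4786855518229, 'cy': 196.04551429857014, 'eye': array([  99.46820961, -567.41746413,  747.07597188]), 'orientation': array([ 0.88948536, -0.23468564,  0.1085128 , -0.37678032])}
```

View pics/scene0.png

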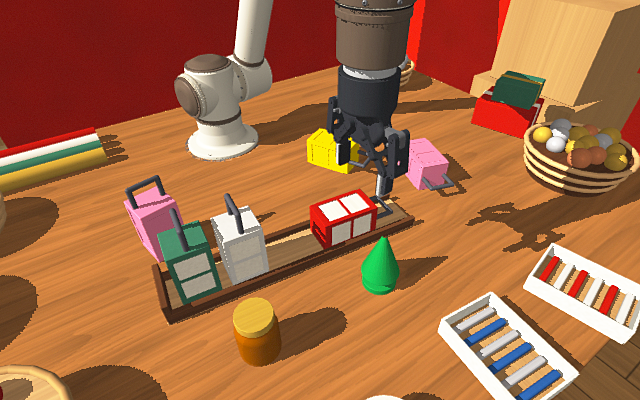

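View pics/side0.png

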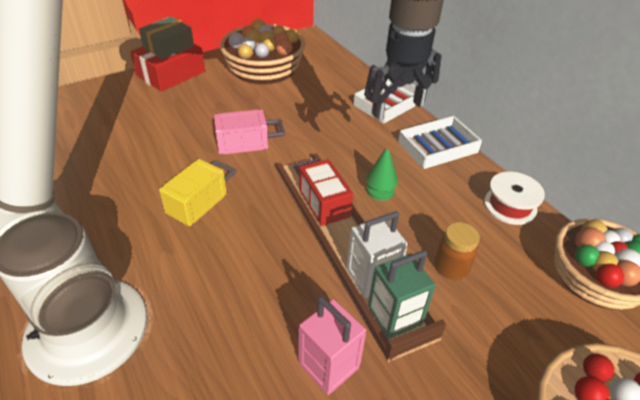

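The scene view shows the red lantern lying at about (345,220), its bar near (385,205), white standing at (240,245), green at (190,262) by the stop. The side view shows red at (326,190), white at (377,255) and green at (402,295). I'll zoom in for the lane and lantern corners.

Run:
```python
import pickle,cv2,numpy as np
d=pickle.load(open("v0.pkl","rb"))
a=d["scene"]["img"][170:330,140:425,::-1];b=d["side"]["img"][145:365,265:455,::-1]
cv2.imwrite("pics/za.png",cv2.resize(a,None,fx=2.8,fy=2.8,interpolation=cv2.INTER_CUBIC))
cv2.imwrite("pics/zb.png",cv2.resize(b,None,fx=2.7,fy=2.7,interpolation=cv2.INTER_CUBIC))
```

```text
(no output)
```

View pics/za.png

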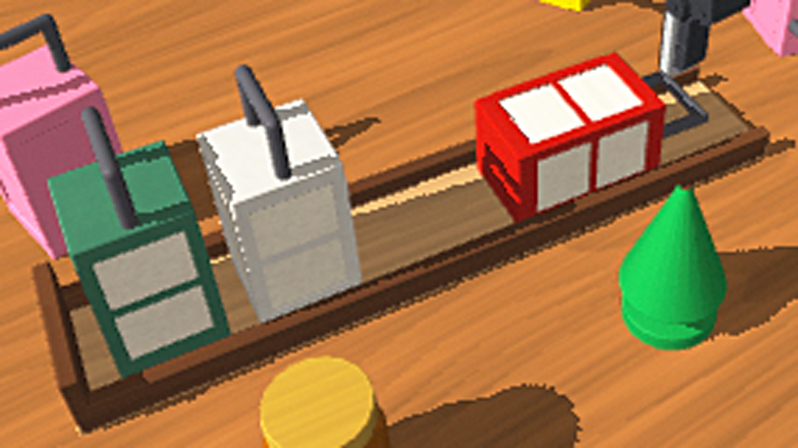

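View pics/zb.png

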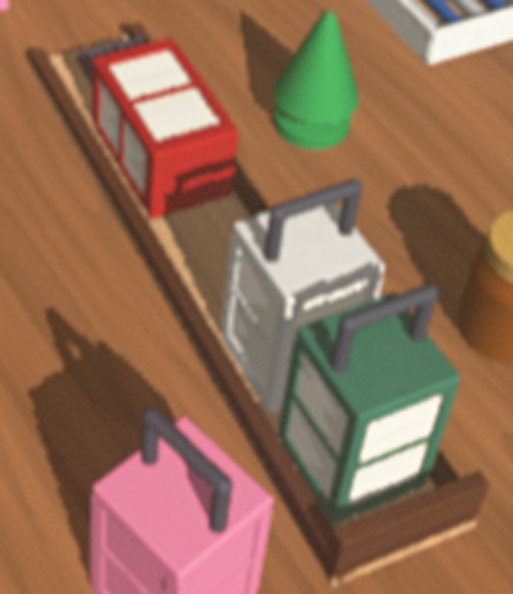

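```bash
cat > h.py <<'E'
import numpy as np
from scipy.spatial.transform import Rotation as R
def onz(g,uv,z):
    d=R.from_quat(g["orientation"]).apply([(uv[0]-g["cx"])/g["fx"],(uv[1]-g["cy"])/g["fy"],1])
    return g["eye"]+d*(z-g["eye"][2])/d[2]
E
python3 - <<'E'
import pickle,numpy as np
from h import onz
d=pickle.load(open("v0.pkl","rb"));np.set_printoptions(precision=1,suppress=True)
A=lambda p,z:onz(d["scene"],(p[0]/2.8+140-.3,p[1]/2.8+170-.3),z)[:2]
B=lambda p,z:onz(d["side"],(p[0]/2.7+265-.3,p[1]/2.7+145-.3),z)[:2]
for n,f,z,ps in [("redA",A,80,[(477,101),(616,54),(663,97),(525,160)]),("redB",B,80,[(95,65),(172,42),(237,128),(150,147)]),
 ("whiteA",A,130,[(200,133),(303,102),(345,180),(238,207)]),("whiteB",B,130,[(235,225),(382,265),(290,315)]),
 ("greenA",A,130,[(50,183),(163,145),(193,208),(82,247)]),("greenB",B,130,[(457,378),(357,418)]),
 ("barA",A,45,[(665,76),(705,117)]),("barB",B,45,[(85,53),(140,40)]),
 ("railA",A,24,[(766,130),(82,392)]),("stopA",A,50,[(42,265),(80,395)]),("stopB",B,50,[(337,548),(485,478)]),("railB",B,24,[(37,50)])]:
    print(n,[f(p,z) for p in ps])
E
```

```text
redA [array([474.8,   0.8]), array([489. , 115.9]), array([547.3, 112.5]), array([544.1,  -5.5])]
redB [array([481.4, 110.1]), array([549.1, 105. ]), array([538.9,  -3.8]), array([471.7,  10.2])]
whiteA [array([ 451.8, -186.6]), array([ 461.5, -121.2]), array([ 540.1, -131.6]), array([ 524.5, -192.2])]
whiteB [array([ 454.6, -120.8]), array([ 516. , -193.5]), array([ 442.9, -197.8])]
greenA [array([ 442.8, -275.7]), array([ 449.2, -209.4]), array([ 510.4, -213.8]), array([ 503.6, -275.3])]
greenB [array([ 500.4, -282.5]), array([ 433.3, -276. ])]
barA [array([499.1, 159.2]), array([553.3, 152.2])]
barB [array([501.7, 163. ]), array([550.4, 155.5])]
railA [array([575. , 198.2]), array([ 508.9, -306. ])]
stopA [array([ 420.8, -297.9]), array([ 531.9, -307. ])]
stopB [array([ 411.4, -304.1]), array([ 518.3, -311.1])]
railB [array([479.5, 208.2])]
```

Emit:
drive_tool --deltas '[[[-2.6,1.67,0],[0,0,0]],[[-2.6,1.67,0],[0,0,0]],[[-2.6,1.67,0],[0,0,0]],[[-2.6,1.67,0],[0,0,0]],[[-2.6,1.67,0],[0,0,0]],[[-2.6,1.67,0],[0,0,0]]]' --claw 2.8

```text
clock: 0.7
position: [523.6, 156.8, 191.1]
ee_rot: [-0.707, 0.707, 0.0, -0.0]
contact_force: [0.0, 0.6, 0.2]
gripper_width: 27.6
grasp_force: 0.0
```

Emit:
drive_tool --deltas '[[[0,0,0],[0,0,-8.34]],[[0,0,0],[0,0,-8.34]],[[0,0,0],[0,0,-8.34]],[[0,0,0],[0,0,-8.34]],[[0,0,0],[0,0,-8.34]],[[0,0,0],[0,0,-8.34]],[[0,0,0],[0,0,-8.34]],[[0,0,0],[0,0,-8.34]],[[0,0,0],[0,0,-8.34]],[[0,0,0],[0,0,-8.34]],[[0,0,0],[0,0,0]],[[0,0,0],[0,0,0]]]'

```text
clock: 1.9
position: [524.6, 155.9, 191.3]
ee_rot: [0.998, -0.059, -0.0, 0.0]
contact_force: [-0.0, -0.6, -0.6]
gripper_width: 28.2
grasp_force: 0.0
```

Run:
```python
from bench import arm,get_image
import cv2,numpy as np,pickle
s=arm.read_state();g=get_image("wrist");pickle.dump((s,g),open("w1.pkl","wb"))
cv2.imwrite("pics/w1.png",g["img"][:,:,::-1])
print(s["joints"],s["position"],s["ee_rot"],g["mount"],g["fx"],g["cx"],g["cy"])
```

```text
[ 5.85211598e-01  2.53346570e-01 -1.84246843e-01 -1.61603067e-04
 -1.13387974e+00  8.67404724e-01] [524.55079273 155.94926121 191.30220641] [ 9.98252613e-01 -5.90897742e-02 -3.14536096e-04  1.44741325e-04] [[-4.82453785e-05 -9.45528664e-01 -3.25538851e-01  8.45838540e+01]
 [ 9.99998872e-01 -5.34281512e-04  1.40362098e-03 -6.99279620e-01]
 [-1.50109326e-03 -3.25538417e-01  9.45527623e-01 -1.82478148e+02]
 [ 0.00000000e+00  0.00000000e+00  0.00000000e+00  1.00000000e+00]] 319.6360706256813 319.6537841542006 203.9730561242603
```

View pics/w1.png

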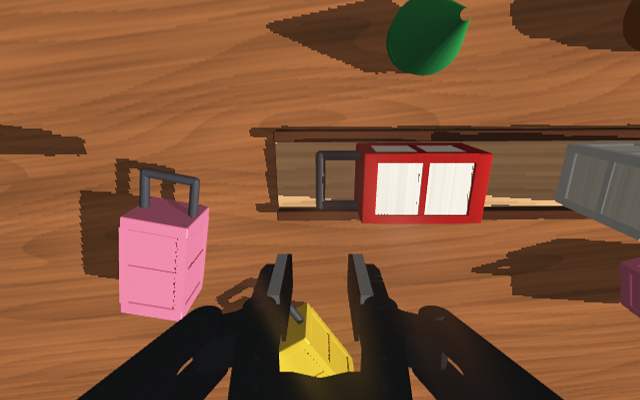

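The wrist view shows the handle bar running from about (320,153) to (321,208), with the red body spanning columns 357–490.

```bash
cat >> h.py <<'E'
def won(s,g,uv,z):
    Rt=R.from_quat(s["ee_rot"]).as_matrix();M=g["mount"]
    o=s["position"]+Rt@M[:3,3]
    d=Rt@M[:3,:3]@np.array([(uv[0]-g["cx"])/g["fx"],(uv[1]-g["cy"])/g["fy"],1])
    return o+d*(z-o[2])/d[2]
E
python3 - <<'E'
import pickle
from h import *
np.set_printoptions(precision=1,suppress=True)
s,g=pickle.load(open("w1.pkl","rb"))
for n,p,z in [("bar far",(320,153),45),("bar near",(321,208),45),("top",(368,222),80),("top",(484,222),80),("top",(491,153),80),("top",(357,153),80),("rail far",(275,129),24),("rail",(560,129),24),("railnear",(276,219),24)]:
    print(n,won(s,g,p,z)[:2])
E
```

```text
bar far [551.2 152.6]
bar near [491.3 158.6]
top [483.6 112.8]
top [469.9  -1.6]
top [538.7  -4.7]
top [553.3 118.1]
rail far [578.8 197.8]
rail [ 542.7 -105.6]
railnear [476.4 213.5]
```

Emit:
drive_tool --deltas '[[[0,0,0],[-8,0,0]],[[0,0,0],[-8,0,0]],[[0,0,0],[-8,0,0]],[[0,0,0],[-8,0,0]],[[0,0,0],[-8,0,0]],[[0,0,0],[0,0,0]],[[0,-1.87,0.97],[0,0,0]],[[0,-1.87,0.97],[0,0,0]],[[0,-1.87,0.97],[0,0,0]],[[0,-1.87,0.97],[0,0,0]],[[-0.15,-1.87,0.97],[0,0,0]],[[0,0,0],[0,0,0]]]'

```text
clock: 3.15
position: [526.7, 196.2, 91.2]
ee_rot: [0.937, -0.053, -0.022, 0.343]
contact_force: [-1.8, -0.2, -0.3]
gripper_width: 27.9
grasp_force: 0.0
```

Run:
```python
from bench import arm,get_image
import cv2,numpy as np
from h import *
np.set_printoptions(precision=3,suppress=True)
s=arm.read_state();g=get_image("wrist")
cv2.imwrite("pics/w2.png",g["img"][:,:,::-1])
M=R.from_quat(s["ee_rot"]).as_matrix()
print(s["joints"],s["position"],M)
for b in ([551.2,152.6,45],[491.3,158.6,45],[523,155.5,45]): print("rel bar in tool",M.T@(np.array(b)-s["position"]))
```

```text
[ 0.858  0.644 -0.162  0.376 -1.39   0.41 ] [526.717 196.156  91.194] [[ 0.993 -0.085 -0.077]
 [-0.115 -0.759 -0.641]
 [-0.004  0.646 -0.763]]
rel bar in tool [29.494  1.122 61.313]
rel bar in tool [-30.699   1.68   62.076]
rel bar in tool [ 1.147  1.327 61.624]
```

View pics/w2.png

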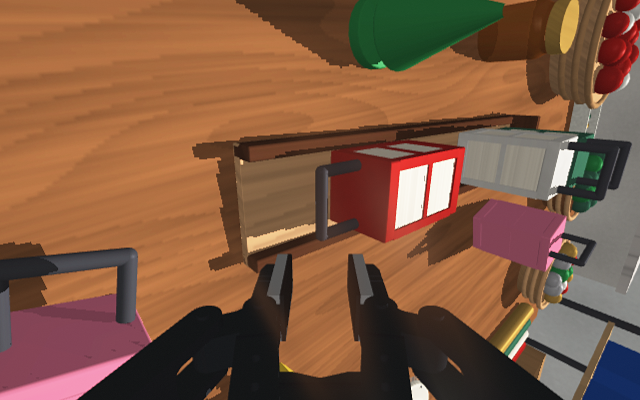

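The view shows the bar at column ~321, rows 170–235, centred between the fingers. I'll advance 78 mm.

Emit:
drive_tool --deltas '[[[0,0.1,1.3],[0,0,0]],[[0,0,1.3],[0,0,0]],[[0,0,1.3],[0,0,0]],[[0,0,1.3],[0,0,0]],[[0,0,1.2],[0,0,0]],[[0,0,1.2],[0,0,0]],[[0,0,0],[0,0,0]],[[0,0,0],[0,0,0]]]'

```text
clock: 4.0
position: [522.4, 147.0, 36.7]
ee_rot: [0.938, -0.054, -0.02, 0.342]
contact_force: [-0.6, -0.2, 0.2]
gripper_width: 28.2
grasp_force: 0.0
```

Emit:
drive_tool --deltas '[[[0,0,0],[0,0,0]],[[0,0,0],[0,0,0]],[[0,0,0],[0,0,0]],[[0,0,0],[0,0,0]],[[0,0,0],[0,0,0]]]' --claw 0

```text
clock: 4.5
position: [522.3, 147.3, 36.9]
ee_rot: [0.938, -0.054, -0.02, 0.341]
contact_force: [-0.2, -0.7, 0.2]
gripper_width: -0.0
grasp_force: 0.0
```

Run:
```python
from bench import arm,get_image
import cv2,numpy as np
s=arm.read_state()
g=get_image("wrist")["img"][100:330,200:480,::-1];b=get_image("scene")["img"][150:260,290:430,::-1];c=get_image("side")["img"][80:240,260:420,::-1]
r=lambda i,w,h:cv2.resize(i,(w,h),interpolation=cv2.INTER_CUBIC)
top=np.hstack([r(g,400,329),r(c,400,329)]);bot=r(b,400,265);bot=np.hstack([bot,np.zeros_like(bot)])
cv2.imwrite("pics/c3.png",np.vstack([top,bot]))
```

```text
(no output)
```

View pics/c3.png

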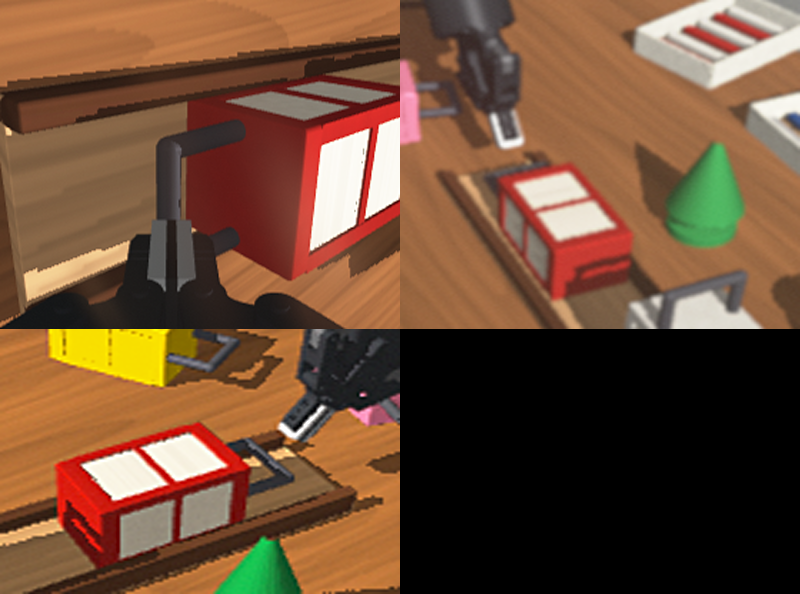

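The composite shows the shut fingertips short of and above the bar: tip at scene px ≈(391,192) and side px ≈(304,148). I'll triangulate tip and bar.

```bash
cat >> h.py <<'E'
def tri(gs,uvs):
    A=np.zeros((3,3));b=np.zeros(3)
    for g,p in zip(gs,uvs):
        d=R.from_quat(g["orientation"]).apply([(p[0]-g["cx"])/g["fx"],(p[1]-g["cy"])/g["fy"],1]);d/=np.linalg.norm(d)
        P=np.eye(3)-np.outer(d,d);A+=P;b+=P@g["eye"]
    x=np.linalg.solve(A,b);return x
def proj(g,X):
    c=R.from_quat(g["orientation"]).inv().apply(np.array(X)-g["eye"]);return c[0]/c[2]*g["fx"]+g["cx"],c[1]/c[2]*g["fy"]+g["cy"]
E
python3 - <<'E'
import pickle
from h import *
from bench import arm
np.set_printoptions(precision=1,suppress=True)
d=pickle.load(open("v0.pkl","rb"));G=[d["scene"],d["side"]];s=arm.read_state()
print(s["position"],s["joints"])
print("tip",tri(G,[(391,192),(304,148)]))
print("bar +x end",tri(G,[(705/2.8+140,117/2.8+170),(140/2.7+265,40/2.7+145)]))
for X in (s["position"],[523,155.5,45]): print([proj(g,X) for g in G])
E
```

```text
[522.2 147.1  36.8] [ 0.8  0.7 -0.3  0.4 -1.2  0.4]
tip [527.3 171.6  73.5]
bar +x end [551.8 155.5  42.5]
[(np.float64(379.58517915326), np.float64(207.37839393864314)), (np.float64(307.58881890835505), np.float64(168.26369464284153))]
[(np.float64(383.11103580982484), np.float64(203.2360597815928)), (np.float64(306.0849852769403), np.float64(163.2675338419789))]
```

The visible fingertips, both in the wrist view and triangulated, lie ~44 mm behind the reported TCP. I'll trust the vision: open, advance about 48 mm more with a pause to check forces.

Emit:
drive_tool --deltas '[[[0,0,0],[0,0,0]],[[0,0,0],[0,0,0]],[[0,0,0],[0,0,0]],[[0,0,0.8],[0,0,0]],[[0,0,0.8],[0,0,0]],[[0,0,0.8],[0,0,0]],[[0,0,0.6],[0,0,0]],[[0,0,0],[0,0,0]]]' --claw 2.8

```text
clock: 5.45
position: [519.3, 126.6, 13.1]
ee_rot: [0.938, -0.054, -0.021, 0.342]
contact_force: [-0.2, 0.5, -0.0]
gripper_width: 27.9
grasp_force: 0.0
```

Run:
```python
from bench import arm,get_image
import cv2,numpy as np
s=arm.read_state();print(s["position"],s["contact_force"])
g=get_image("wrist")["img"][100:330,200:480,::-1];b=get_image("scene")["img"][150:260,290:430,::-1];c=get_image("side")["img"][80:240,260:420,::-1]
r=lambda i,w,h:cv2.resize(i,(w,h),interpolation=cv2.INTER_CUBIC)
top=np.hstack([r(g,400,329),r(c,400,329)]);bot=r(b,400,265);bot=np.hstack([bot,np.zeros_like(bot)])
cv2.imwrite("pics/c4.png",np.vstack([top,bot]))
```

```text
[519.26600488 126.64969351  13.05597666] [-0.22825489  0.52019673 -0.00176817]
```

View pics/c4.png

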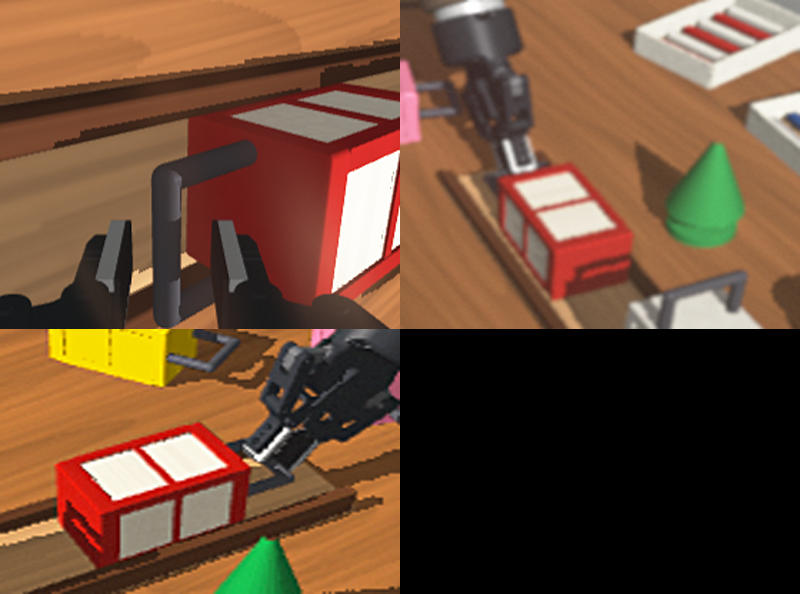

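The fingers straddle the bar. The reported TCP height of 13 mm with no force confirms the offset. I'll go 16 mm deeper and close.

Emit:
drive_tool --deltas '[[[0,0,0.6],[0,0,0]],[[0,0,0.5],[0,0,0]],[[0,0,0.5],[0,0,0]],[[0,0,0],[0,0,0]],[[0,0,0],[0,0,0]]]'

```text
clock: 6.1
position: [518.8, 117.6, 1.5]
ee_rot: [0.938, -0.054, -0.02, 0.342]
contact_force: [0.5, 0.1, 1.1]
gripper_width: 27.8
grasp_force: 0.0
```

Emit:
drive_tool --deltas '[[[0,0,0],[0,0,0]],[[0,0,0],[0,0,0]],[[0,0,0],[0,0,0]],[[0,0,0],[0,0,0]],[[0,0,0],[0,0,0]]]' --claw 0

```text
clock: 6.6
position: [519.1, 118.1, 1.4]
ee_rot: [0.938, -0.054, -0.019, 0.341]
contact_force: [0.2, 0.8, -1.0]
gripper_width: 7.9
grasp_force: 58.4
```

Emit:
drive_tool --deltas '[[[0,0.13,-0.15],[0,0,0]],[[0,0.67,-0.83],[5,0,0]],[[0,0.67,-0.83],[5,0,0]],[[0,0.67,-0.83],[5,0,0]],[[0,0.67,-0.83],[5,0,0]],[[0,0,0],[0,0,0]]]'

```text
clock: 7.2
position: [518.2, 111.4, 48.2]
ee_rot: [0.983, -0.059, -0.009, 0.172]
contact_force: [-0.4, 1.0, -1.1]
gripper_width: 8.2
grasp_force: 58.8
```

Emit:
drive_tool --deltas '[[[0,0.67,-0.83],[5,0,0]],[[0,0.67,-0.83],[5,0,0]],[[0,0.67,-0.83],[5,0,0]],[[0,0.67,-0.83],[5,0,0]],[[0,0,0],[0,0,0]]]'

```text
clock: 7.7
position: [516.2, 92.7, 85.0]
ee_rot: [0.998, -0.059, 0.0, -0.001]
contact_force: [-0.7, 1.3, 0.4]
gripper_width: 7.9
grasp_force: 59.2
```

Run:
```python
from bench import arm,get_image
import cv2,numpy as np
s=arm.read_state();print(s["position"],s["contact_force"],s["joints"],s["gripper_width"])
c=get_image("side")["img"][40:280,230:440,::-1];b=get_image("scene")["img"][100:300,200:430,::-1]
r=lambda i:cv2.resize(i,(400,420),interpolation=cv2.INTER_CUBIC)
cv2.imwrite("pics/c5.png",np.hstack([r(c),r(b)]))
```

```text
[516.16396622  92.7350481   84.99588263] [-0.73431306  1.29989771  0.3742328 ] [ 0.48672948  0.32149222 -0.38557041 -0.00131169 -0.86210277  0.96592784] 7.856797444360094
```

View pics/c5.png

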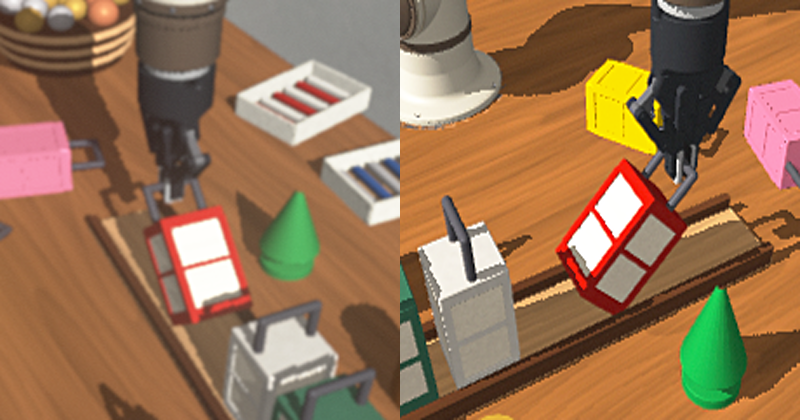

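The lantern is tilted about 40–45° with its lower edge near the lane floor, following the tool without slip. I'll continue.

Emit:
drive_tool --deltas '[[[0,0.67,-0.83],[5,0,0]],[[0,0.67,-0.83],[5,0,0]],[[0,0.67,-0.83],[5,0,0]],[[0,0.67,-0.83],[5,0,0]],[[0,0.67,-0.83],[5,0,0]],[[0,0,0],[0,0,0]]]'

```text
clock: 8.4
position: [512.2, 52.9, 118.7]
ee_rot: [0.974, -0.058, 0.012, -0.216]
contact_force: [-0.3, 1.6, 4.6]
gripper_width: 7.7
grasp_force: 59.6
```

Emit:
drive_tool --deltas '[[[0,0.67,-0.83],[5,0,0]],[[0,0.67,-0.83],[5,0,0]],[[0,0.67,-0.83],[5,0,0]],[[0,0,0],[0,0,0]]]'

```text
clock: 8.8
position: [508.1, 22.9, 129.1]
ee_rot: [0.938, -0.056, 0.018, -0.342]
contact_force: [-0.8, -0.3, 3.1]
gripper_width: 7.9
grasp_force: 59.9
```

Run:
```python
from bench import arm,get_image
import cv2,numpy as np,pickle
from h import *
np.set_printoptions(precision=2,suppress=True)
s=arm.read_state();print(s["position"],s["contact_force"],s["wrist_torque"],s["joints"],R.from_quat(s["ee_rot"]).as_matrix()[:,2])
for n in("side","scene"):
    g=get_image(n);pickle.dump(g,open(n+"6.pkl","wb"))
    h=cv2.cvtColor(g["img"],cv2.COLOR_RGB2HSV)
    m=((h[...,0]<6)|(h[...,0]>174))&(h[...,1]>190)&(h[...,2]>70)
    k,l,st,ce=cv2.connectedComponentsWithStats(m.astype(np.uint8))
    print(n,[(st[i],ce[i]) for i in range(1,k) if st[i,4]>80])
```

```text
[508.15  22.9  129.12] [-0.82 -0.26  3.13] [-0.52  0.21  0.15] [-0.15  0.35 -0.16 -0.76 -1.21  1.94] [ 0.07  0.64 -0.77]
side [(array([ 125,    0,  188,   54, 5053], dtype=int32), array([221.4 ,  15.19])), (array([157,  77,  23,  13, 148], dtype=int32), array([167.34,  83.12])), (array([335, 192,  26,  35, 131], dtype=int32), array([342.59, 201.54])), (array([599, 265,  25,  23, 391], dtype=int32), array([611.22, 275.48])), (array([ 576,  355,   38,   45, 1002], dtype=int32), array([595.83, 379.31]))]
scene [(array([    0,     0,   201,   158, 19442], dtype=int32), array([69.18, 65.82])), (array([  269,     0,   242,    94, 14543], dtype=int32), array([397.44,  36.59])), (array([ 471,   94,   66,   45, 1700], dtype=int32), array([502.14, 116.38])), (array([620,  98,  20,  58, 588], dtype=int32), array([632.64, 127.88])), (array([ 281,  188,   53,   72, 1583], dtype=int32), array([305.39, 216.8 ])), (array([539, 256,  20,  26, 197], dtype=int32), array([548.93, 268.34])), (array([568, 270,  20,  28, 217], dtype=int32), array([577.5 , 283.31])), (array([598, 285,  20,  30, 257], dtype=int32), array([608.14, 299.55]))]
```

Emit:
drive_tool --deltas '[[[0,0.67,-0.83],[5,0,0]],[[0,0.67,-0.83],[5,0,0]],[[0,0,0],[0,0,0]],[[0,0,0],[0,0,0]]]'

```text
clock: 9.3
position: [504.9, 5.8, 133.9]
ee_rot: [0.904, -0.051, 0.022, -0.424]
contact_force: [-1.4, 3.0, 7.0]
gripper_width: 7.7
grasp_force: 60.6
```

Run:
```python
from bench import arm,get_image
import cv2,numpy as np,pickle
from h import *
np.set_printoptions(precision=2,suppress=True)
s=arm.read_state();z=R.from_quat(s["ee_rot"]).as_matrix()[:,2]
print(s["contact_force"],s["wrist_torque"],s["joints"],z,"bar",s["position"]-57.6*z)
a=get_image("side")["img"][120:300,290:450,::-1];b=get_image("scene")["img"][120:310,160:390,::-1]
r=lambda i,w:cv2.resize(i,(w,450),interpolation=cv2.INTER_CUBIC)
cv2.imwrite("pics/c6.png",np.hstack([r(a,350),r(b,450)]))
```

```text
[-1.39  3.    7.01] [0.44 0.14 0.26] [-0.3   0.43 -0.12 -0.88 -1.36  2.11] [ 0.08  0.76 -0.64] bar [500.14 -38.18 170.77]
```

View pics/c6.png

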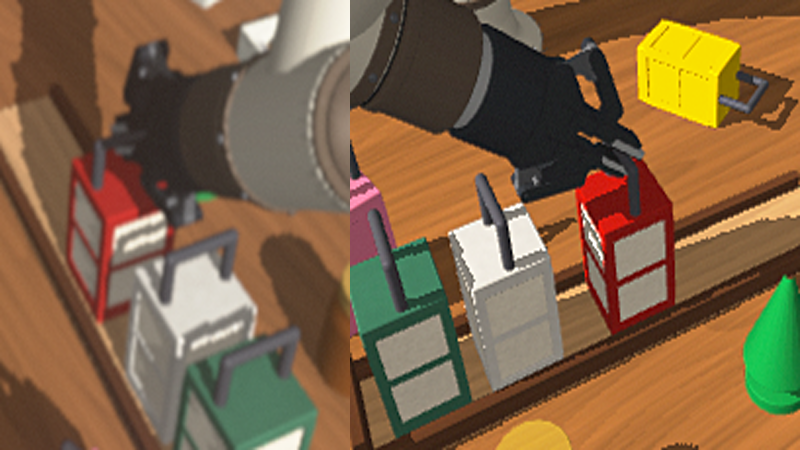

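Red now stands upright in the channel (base touching, bar 170.8 mm high), with white clear of the gripper. I'll release gently and back out along the tool axis.

Emit:
drive_tool --deltas '[[[0,0,0],[0,0,0]],[[0,0,0],[0,0,0]],[[0,0,0],[0,0,0]],[[0,0,0],[0,0,0]]]' --claw 2.4

```text
clock: 9.8
position: [505.4, 4.3, 132.7]
ee_rot: [0.905, -0.052, 0.024, -0.422]
contact_force: [0.6, 0.7, 0.8]
gripper_width: 24.0
grasp_force: 0.0
```

Emit:
drive_tool --deltas '[[[0,0,-0.4],[0,0,0]],[[0,0,-0.8],[0,0,0]],[[0,0,-1.0],[0,0,0]],[[0,0,-1.0],[0,0,0]],[[0,0,-1.0],[0,0,0]],[[0,0,-1.0],[0,0,0]],[[0,0,0],[0,0,0]]]'

```text
clock: 10.5
position: [501.7, -36.9, 167.6]
ee_rot: [0.905, -0.052, 0.026, -0.421]
contact_force: [0.0, 0.1, 0.2]
gripper_width: 24.1
grasp_force: 0.0
```

```bash
cat > look.py <<'E'
from bench import arm,get_image
import cv2,numpy as np
from h import *
np.set_printoptions(precision=1,suppress=True)
s=arm.read_state();print(s["position"],s["contact_force"],s["joints"],"z",R.from_quat(s["ee_rot"]).as_matrix()[:,2])
for n in("side","scene"):
    g=get_image(n);im=g["img"]
    h=cv2.cvtColor(im,cv2.COLOR_RGB2HSV);H,S,V=[h[...,i] for i in range(3)]
    roi=np.zeros(H.shape,bool)
    if n=="side": roi[150:330,285:450]=1
    else: roi[170:320,150:420]=1
    for c,m in(("red",((H<6)|(H>174))&(S>190)&(V>60)),("green",(H>65)&(H<88)&(S>90)&(S<225)),("white",(S<40)&(V>150))):
        m=(m&roi).astype(np.uint8);m=cv2.morphologyEx(m,cv2.MORPH_CLOSE,np.ones((9,9)))if c=="red" else m
        k,l,st,ce=cv2.connectedComponentsWithStats(m)
        i=1+np.argmax(st[1:,4]);q=np.argwhere(l==i)[:,::-1]
        ex=[tuple(map(int,q[np.argmax(q@v)])) for v in([-1,0],[0,-1],[1,0],[0,1])]
        print(n,c,st[i],"L,T,R,B",ex)
E
python3 look.py
```

```text
[501.7 -36.9 167.6] [0.  0.1 0.2] [-0.4  0.4 -0.1 -0.8 -1.4  2.1] z [ 0.1  0.8 -0.6]
side red [323 184  31  63 399] L,T,R,B [(323, 185), (325, 184), (353, 203), (336, 246)]
side green [405 287  24  11  43] L,T,R,B [(405, 296), (428, 287), (428, 287), (406, 297)]
side white [352 221  55  42 919] L,T,R,B [(352, 227), (383, 221), (406, 242), (371, 262)]
scene red [ 276  186   50   76 2072] L,T,R,B [(276, 196), (307, 186), (325, 206), (294, 261)]
scene green [ 157  221   65   84 1912] L,T,R,B [(157, 234), (194, 221), (221, 287), (184, 304)]
scene white [211 212  49  37 547] L,T,R,B [(211, 218), (227, 212), (259, 229), (223, 248)]
```

Force is zero and red still stands. Next I raise the tool, then swing it round to point −y/down so I can push low on red's +y face.

Emit:
drive_tool --deltas '[[[0,-1.5,-1.3],[0,0,0]],[[0,-1.5,-1.3],[0,0,0]],[[0,-1.5,-1.3],[0,0,0]],[[0,-1.5,-1.3],[0,0,0]],[[0,-1.5,-1.3],[0,0,0]],[[0,-1.5,-1.3],[0,0,0]],[[0,0,0],[0,0,0]]]' --claw 0

```text
clock: 11.3
position: [501.7, -37.5, 288.1]
ee_rot: [0.905, -0.051, 0.027, -0.421]
contact_force: [0.2, -0.3, -0.2]
gripper_width: 0.0
grasp_force: 0.0
```

Emit:
drive_tool --deltas '[[[0,0,0],[-7,0,0]],[[0,0,0],[-7,0,0]],[[0,0,0],[-7,0,0]],[[0,0,0],[-7,0,0]],[[0,0,0],[-7,0,0]],[[0,0,0],[-7,0,0]],[[0,0,0],[-8,0,0]],[[0,0,0],[0,0,0]],[[0,0,0],[0,0,0]]]'

```text
clock: 12.2
position: [500.2, -36.0, 284.3]
ee_rot: [0.998, -0.056, -0.001, -0.0]
contact_force: [0.3, -0.4, 1.2]
gripper_width: 0.1
grasp_force: 0.0
```

```bash
python3 look.py
python3 - <<'E'
from h import *
from bench import get_image
g=get_image("scene")
print("red predicted corners (scene)")
u=np.array([.117,.993,0]);e=np.array([.993,-.117,0]);c=np.array([500,-39,0])
for a,b,z in((-35,-35,130),(-35,35,130),(35,35,130),(35,-35,130),(35,-35,10)): print(proj(g,c+a*e+b*u+[0,0,z]))
E
```

```text
[500.2 -36.  284.3] [ 0.3 -0.4  1.2] [ 0.3  0.1 -0.1 -0.  -1.3  1.2] z [-0.  0. -1.]
side red [324 178  46  69 802] L,T,R,B [(324, 184), (347, 178), (369, 197), (335, 246)]
side green [399 289  25  12  41] L,T,R,B [(399, 300), (422, 289), (423, 290), (399, 300)]
side white [352 221  55  42 920] L,T,R,B [(352, 227), (383, 221), (406, 243), (370, 262)]
scene red [ 276  186   50   75 2071] L,T,R,B [(276, 196), (307, 186), (325, 206), (294, 260)]
scene green [ 157  221   65   84 1916] L,T,R,B [(157, 234), (194, 221), (221, 287), (184, 304)]
scene white [211 212  51  37 563] L,T,R,B [(211, 218), (227, 212), (261, 228), (223, 248)]
red predicted corners (scene)
(np.float64(273.21465876755013), np.float64(195.62886301156743))
(np.float64(307.23903133870095), np.float64(184.73725026879782))
(np.float64(324.1155446553165), np.float64(205.70628822794444))
(np.float64(288.2505167286795), np.float64(218.1874415676957))
(np.float64(292.61805488641136), np.float64(263.8097475527419))
```

Prediction matches the image: red stands upright at about (500,−38). Now I move to the pushing pose on the +y side.

Emit:
drive_tool --deltas '[[[0,-2.2,0],[0,0,0]],[[0,-2.2,0],[0,0,0]],[[0,0,0],[-7.5,0,0]],[[0,0,0],[-7.5,0,0]],[[0,0,0],[-7.5,0,0]],[[0,0,0],[-7.5,0,0]],[[0,0,0],[-7.5,0,0]],[[0,0,0],[-7.5,0,0]],[[0,0,0],[0,0,0]]]'

```text
clock: 13.25
position: [505.6, 6.3, 282.4]
ee_rot: [0.921, -0.052, -0.025, 0.385]
contact_force: [-0.4, -0.9, -0.1]
gripper_width: -0.1
grasp_force: 0.0
```

Emit:
drive_tool --deltas '[[[0,-2.1,2.1],[0,0,0]],[[0,-2.1,2.1],[0,0,0]],[[0,-2.1,2.1],[0,0,0]],[[0,-2.1,2.1],[0,0,0]],[[0,-2.1,2.1],[0,0,0]],[[0,-2.1,2.1],[0,0,0]],[[0,-2.1,2.1],[0,0,0]],[[0,0,0],[0,0,0]],[[0,0,0],[0,0,0]]]'

```text
clock: 14.15
position: [506.5, 5.6, 78.6]
ee_rot: [0.922, -0.054, -0.022, 0.382]
contact_force: [-0.2, -0.9, 0.7]
gripper_width: 0.1
grasp_force: 0.0
```

Emit:
drive_tool --deltas '[[[0,-1.5,1.5],[0,0,0]],[[0,-1.5,1.5],[0,0,0]],[[0,-1.5,1.5],[0,0,0]],[[0,0,0],[0,0,0]],[[0,0,0],[0,0,0]]]'

```text
clock: 14.65
position: [507.0, 6.6, 15.7]
ee_rot: [0.923, -0.054, -0.021, 0.381]
contact_force: [-0.2, 0.1, -0.4]
gripper_width: 0.2
grasp_force: 0.0
```

```bash
cat >> look.py <<'E'
    if n=="scene":
        l={}
        for c,m in(("red",((H<6)|(H>174))&(S>190)&(V>60)),("white",(S<40)&(V>150))):
            q=np.argwhere(cv2.morphologyEx((m&roi).astype(np.uint8),cv2.MORPH_OPEN,np.ones((3,3)))if c=="white" else (m&roi))[:,::-1]
            q=q[q[:,0]<270] if c=="white" else q
            l[c]=onz(g,tuple(np.median(q[q[:,0]<=q[:,0].min()+1],0)),130)
        print("roof left corners",l["red"],l["white"],"dist",np.linalg.norm(l["red"]-l["white"]))
E
python3 look.py
```

```text
[507.    6.6  15.7] [-0.2  0.1 -0.4] [ 0.7  0.6 -0.6  0.6 -1.1  0.3] z [-0.1 -0.7 -0.7]
side red [324 178  46  69 840] L,T,R,B [(324, 185), (348, 178), (369, 197), (335, 246)]
side green [399 288  27  13  54] L,T,R,B [(399, 300), (425, 288), (425, 288), (399, 300)]
side white [352 222  55  41 908] L,T,R,B [(352, 227), (381, 222), (406, 242), (371, 262)]
scene red [ 276  186   50   75 2076] L,T,R,B [(276, 196), (307, 186), (325, 206), (294, 260)]
scene green [ 157  221   65   84 1914] L,T,R,B [(157, 234), (194, 221), (221, 287), (184, 304)]
scene white [211 212  49  37 543] L,T,R,B [(211, 218), (227, 212), (259, 229), (223, 248)]
roof left corners [480.1 -72.1 130. ] [ 460.  -182.8  130. ] dist 112.55324326295352
```

Emit:
drive_tool --deltas '[[[0,0.7,0.7],[0,0,0]],[[0,0.7,0.7],[0,0,0]],[[0,0.7,0.7],[0,0,0]],[[0,0.3,0.3],[0,0,0]],[[0,0.3,0.3],[0,0,0]],[[0,0.3,0.3],[0,0,0]],[[0,0.3,0.3],[0,0,0]],[[0,0.3,0.3],[0,0,0]],[[0,0.3,0.3],[0,0,0]],[[0,0.3,0.3],[0,0,0]],[[0,0.3,0.3],[0,0,0]],[[0,0,0],[0,0,0]]]'

```text
clock: 15.95
position: [499.1, -56.9, 14.4]
ee_rot: [0.922, -0.053, -0.022, 0.382]
contact_force: [1.1, 2.2, 1.8]
gripper_width: -0.3
grasp_force: 1.2
```

```bash
python3 look.py
```

```text
[499.1 -56.9  14.4] [1.1 2.2 1.8] [ 0.5  0.6 -0.7  0.7 -1.   0.3] z [-0.1 -0.7 -0.7]
side red [331 189  45  45 665] L,T,R,B [(331, 195), (359, 189), (375, 206), (345, 233)]
side green [380 166  16  25 136] L,T,R,B [(380, 179), (391, 166), (395, 180), (386, 190)]
side white [352 222  55  41 903] L,T,R,B [(352, 227), (381, 222), (406, 243), (371, 262)]
scene red [ 259  191   52   77 2032] L,T,R,B [(259, 201), (292, 191), (310, 244), (278, 267)]
scene green [ 157  221   65   84 1913] L,T,R,B [(157, 234), (194, 221), (221, 287), (184, 304)]
scene white [211 212  49  37 543] L,T,R,B [(211, 218), (227, 212), (259, 229), (223, 248)]
roof left corners [ 468.6 -100.7  130. ] [ 460.  -182.8  130. ] dist 82.57122794564732
```

Emit:
drive_tool --deltas '[[[0,0.25,0.25],[0,0,0]],[[0,0.25,0.25],[0,0,0]],[[0,0.25,0.25],[0,0,0]],[[0,0.1,0.1],[0,0,0]],[[0,0,0],[0,0,0]],[[0,0,0],[0,0,0]]]'

```text
clock: 16.65
position: [497.0, -69.2, 14.2]
ee_rot: [0.922, -0.053, -0.022, 0.382]
contact_force: [1.3, 2.5, 2.3]
gripper_width: 0.1
grasp_force: 1.3
```

```bash
python3 look.py
python3 - <<'E'
from bench import get_image
from h import *
g=get_image("scene");h=g["img"]
# predict roof left corner pixels & near-bottom corners for candidate centre distances
u=np.array([.117,.993,0]);e=np.array([.993,-.117,0])
for n,c in(("red",np.array([491.5,-78,0])),("white",np.array([485.5,-157,0]))):
    print(n,[np.round(proj(g,c+a*e+b*u+[0,0,z]),1) for a,b,z in((-35,-35,130),(-35,35,130),(35,35,130),(35,-35,130),(35,-35,10),(35,35,10))])
g=h.astype(int)
for r in (228,235,240,246): print(r,[tuple(map(int,h[r,c])) for c in range(258,284,2)])
E
```

```text
[497.  -69.2  14.2] [1.3 2.5 2.3] [ 0.5  0.6 -0.7  0.8 -1.   0.3] z [-0.1 -0.7 -0.7]
side red [337 194  44  37 702] L,T,R,B [(337, 205), (361, 194), (380, 214), (348, 230)]
side green [378 164  18  27 174] L,T,R,B [(378, 187), (385, 164), (395, 181), (381, 190)]
side white [352 222  55  41 891] L,T,R,B [(352, 228), (381, 222), (406, 242), (371, 262)]
scene red [ 253  193   52   77 1736] L,T,R,B [(253, 203), (285, 193), (304, 244), (271, 269)]
scene green [ 157  221   65   84 1912] L,T,R,B [(157, 234), (194, 221), (221, 287), (184, 304)]
scene white [211 212  49  37 542] L,T,R,B [(211, 218), (227, 212), (259, 229), (223, 248)]
roof left corners [ 468.7 -112.7  130. ] [ 460.  -182.8  130. ] dist 70.6593323275785
red [array([252.1, 201. ]), array([287.4, 189.7]), array([303.1, 211.4]), array([265.8, 224.3]), array([272.7, 270. ]), array([305.9, 256.9])]
white [array([209.5, 215.8]), array([247.9, 203.5]), array([261.4, 227.3]), array([220.6, 241.5]), array([232.8, 287.2]), array([268.8, 273. ])]
228 [(140, 134, 127), (142, 137, 128), (131, 127, 114), (105, 58, 53), (115, 17, 14), (116, 21, 15), (113, 18, 16), (111, 10, 4), (113, 32, 30), (120, 83, 75), (158, 157, 141), (159, 154, 136), (158, 151, 133)]
235 [(121, 118, 111), (134, 129, 123), (134, 129, 120), (139, 140, 124), (101, 6, 5), (110, 22, 18), (110, 9, 8), (153, 147, 132), (155, 147, 128), (155, 146, 130), (156, 146, 131), (159, 148, 133), (152, 144, 127)]
240 [(158, 147, 130), (132, 127, 120), (133, 131, 123), (125, 82, 77), (106, 63, 55), (111, 14, 13), (109, 17, 13), (137, 106, 95), (153, 145, 126), (157, 146, 130), (155, 146, 130), (154, 145, 129), (155, 147, 129)]
246 [(151, 141, 125), (131, 126, 116), (138, 134, 124), (139, 133, 128), (123, 97, 87), (106, 8, 5), (111, 25, 20), (108, 15, 11), (130, 85, 73), (102, 0, 0), (106, 3, 1), (109, 31, 29), (128, 84, 75)]
```

Red is now 71–80 mm from white by two estimates, white unmoved. I'll nudge 4 mm more for margin, then back off.

Emit:
drive_tool --deltas '[[[0,0.15,0.15],[0,0,0]],[[0,0.15,0.15],[0,0,0]],[[0,0,0],[0,0,0]],[[0,0,0],[0,0,0]],[[0,-0.3,-0.3],[0,0,0]],[[0,-0.8,-0.8],[0,0,0]],[[0,-1.4,-1.4],[0,0,0]],[[0,-1.4,-1.4],[0,0,0]],[[0,-1.4,-1.4],[0,0,0]],[[0,-1.4,-1.4],[0,0,0]],[[0,0,0],[0,0,0]]]'

```text
clock: 17.9
position: [508.6, 23.9, 13.7]
ee_rot: [0.923, -0.052, -0.021, 0.382]
contact_force: [-0.2, -0.0, 0.4]
gripper_width: 0.0
grasp_force: 0.0
```

```bash
python3 look.py
python3 - <<'E'
from bench import get_image
from h import *
g=get_image("scene")
u=np.array([.117,.993,0]);e=np.array([.993,-.117,0])
for c in (np.array([491.2,-81,0]),np.array([490.7,-85,0])):
    print("red",[np.round(proj(g,c+a*e+b*u+[0,0,z]),1) for a,b,z in((-35,-35,130),(-35,35,130),(35,35,130),(35,-35,10),(35,35,10))])
E
```

```text
[508.6  23.9  13.7] [-0.2 -0.   0.4] [ 0.7  0.6 -0.5  0.6 -1.1  0.3] z [-0.1 -0.7 -0.7]
side red [344 195  33  34 413] L,T,R,B [(344, 211), (362, 195), (376, 206), (349, 228)]
side green [380 178  14  13  68] L,T,R,B [(380, 183), (383, 178), (393, 185), (387, 190)]
side white [352 222  55  41 911] L,T,R,B [(352, 228), (381, 222), (406, 243), (371, 262)]
scene red [ 251  194   52   77 1682] L,T,R,B [(251, 204), (282, 194), (302, 245), (270, 270)]
scene green [ 157  221   65   84 1914] L,T,R,B [(157, 234), (194, 221), (221, 287), (184, 304)]
scene white [211 212  49  37 542] L,T,R,B [(211, 218), (227, 212), (259, 229), (223, 248)]
roof left corners [ 465.4 -115.1  130. ] [ 460.  -182.8  130. ] dist 67.99770106143286
red [array([250.5, 201.5]), array([285.9, 190.2]), array([301.6, 211.9]), array([271.2, 270.6]), array([304.5, 257.5])]
red [array([248.4, 202.1]), array([284. , 190.8]), array([299.5, 212.6]), array([269.2, 271.4]), array([302.6, 258.2])]
```

```bash
python3 -c "
from bench import arm
print(arm.job_done())"
```

```text
the job is handed in; nothing more can be done
None
```

The red lantern stands upright in the lane about 75 mm centre to centre from the white one (camera estimates 68–76 mm; limit 84), with both standing lanterns unmoved in the images and the robot clear; the job is handed in at about 18 s, but no verdict came back.

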